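Weigh the copper test coupon

ROBOT

A 6-joint arm with a two-finger parallel gripper is mounted at the origin on the work surface. World frame = base frame: x ahead of the robot, y to its left, z up, the work surface at z = 0. Lengths are in m, angles in degrees, forces in N, time in s.
With the tool pointing down it reaches from about 0.325 to 0.775 m from the base axis. Payload 9.3 kg.
Tool frame: the origin (TCP) lies midway between the tips of the shut fingers; the grasp point (between the pads) lies bot.grip_point_offset behind it (bot.grip_point_offset is the distance from the TCP to the grasp point, in m); x points along the fingers, z is the direction in which the jaws open and shut, and the axes are right-handed (so a half turn about x gives the same grasp; the last joint's range is limited). The gripper opens to 85 mm and grips with 20 to 120 N. Pads are 22 mm wide; open, the fingers measure 114 mm over their backs; the gripper's body (76 mm by 85 mm) begins 54 mm behind the grasp point. The pads swing forward as they close: fully open they stand 13 mm farther back than shut.
Start: joints at [-78.186, 14.817, 1.232, 76.415, 0, 81.257], TCP at [0.193, -0.515, 0.231] pointing down, gripper open.
Joint ranges: [-174.27, 174.27], [-52.1, 104.24], [-59.71, 78.15], [-110.17, 111.67], [-87.03, 83.33], [-180, 180]. Speed limits (degrees/s): [127.2, 127.2, 159.86, 180, 180, 180].

INTERFACE

Orientations are given as a 3x3 rotation matrix whose columns are the frame's x, y, z axes.
In Python, from rig import bot gives the robot as it stands. The module is installed in compiled form; this text tells all that it offers.
- The arm moves only by the tool send_rows, never from a script. Its argument "motion" is a list of rows, each a list of 3 entries, a list of its own where there are three numbers: the shift along the tool's x, y, z each as a share of 500 mm, from -1 to 1, then the turn, a rotation vector about the tool's x, y, z each as a share of 1.5 rad, from -1 to 1, then the opening, from 0 (shut) to 1 (fully open). A call has 1 to 5 rows; each row is the pose to reach, as a shift and turn from the pose measured when the call began, along the tool's axes at that moment; what a row does not reach only later rows make up. A row lasts 1/10 s, in which the tool goes at most 50 mm and 8.59 degrees, less where a joint would pass 70% of its speed; a pose out of reach is approached as far as the arm can. A call with a number of a shift or a turn outside -1 to 1 is refused whole. A call with a gripper value outside its range is refused whole. The fingers move at their own pace and stop on an object; "grip_force" is the grip in N (left out, the last holds). Time passes only in rows, so rows that repeat a pose let the fingers close. It gives the time, the measured TCP pose, the force and the opening at its end, in the units of the state.
- bot.state(): the state, without advancing time (a new reading comes with each control period).
- bot.read_camera(name): name is "scene" or "top" or "wrist"; returns a dict with "img" (420x560x3 uint8, red, green, blue), "vertical_fov" (degrees; the focal length in pixels is half the picture's height over the tangent of half this angle, whatever the lens; pixels are square), "cx", "cy" (the principal point, pixels), "pose" (4x4, takes a point from camera to world coordinates). Camera axes: x right, y up, looking along -z (the intrinsics and any distortion apply to the point x, -y, -z); pixel columns grow to the right and rows downward; lengths in m; the calibration is good to about 2 mm. A picture is of the moment at which its call begins. There is no depth.
- bot.close_job(): hands the job in, once; it reports no verdict.
The state is a dict: "clock": time; "qpos": joint angles; "joint_vel": joint speeds; "tau": joint torques, N m; "tool_pos": TCP position; "tcp_rot": TCP orientation; "contact_force": force on the tool from outside, world axes, zero at the start; "torque": the same for the moment, N m; "finger_gap": finger opening in m.
Only numpy, scipy, OpenCV 4.12 (cv2) and the standard library are available. Lean on these libraries where they do the work, as an engineer would, in place of code of your own. Each camera call takes 0.05 s, during which the arm holds its last target. There are 200 camera calls.

TASK

Slide the copper-coloured strip on the stone slab straight towards the slab's robot-side edge until about a third of its length sticks out over the edge, pick it up by that overhanging end, and lay it flat and centred on the round pan of the balance without dropping it. Leave the grey steel strip where it lies.

Things in the scene. Friction and masses are not known exactly. Their poses are not given: they have to be found in the camera images.
- copper_coupon: Copper-coloured flat strip, 130 x 40 x 3 mm, about 0.13 kg, black mark near its +x end. Origin: centre of underside; x along its length, z up. Lies loose on the slab, -x end towards the robot-side edge (square within 9 degrees), too thin to grasp there. Slides easily: closed fingertips pressed on top with 5 to 20 N drag it. Once over the edge, that end can be gripped from above across the 40 mm.
- steel_coupon: The other strip, dark grey steel, same size and frame, lying beside the copper one on the same slab, side by side, 100 to 120 mm from centre to centre; which is left and which is right varies. Leave it alone.
- slab_edge (a point): Middle of the upper robot-side edge of a fixed pale stone slab, 220 x 220 mm, top 60 mm above the table, so there is free space under an overhang (nothing below but the table). x points from this edge in across the slab, away from the robot; y along the edge; z up; the slab's top is at z = 0 of this frame.
- pan (a point): Centre of the top of the balance's fixed round steel pan: 72 mm diameter, 5 mm thick, top 80 mm above the table, on a thin stem, about 30 mm above the white housing (250 x 170 mm). A strip centred on it sticks out about 29 mm at each end, where fingers fit beside the pan. x along the housing away from its display (away from the robot), z up. The strip may point any way.
Things that resemble listed ones, but are neither listed nor needed, are in the scene too. Of the things shaped like the copper_coupon, the copper one is meant.

How it is judged (in metres and radians):
On the way, in this order (a step that is already met when the one before it is completed fails the run):
1. the copper strip lies flat on the slab with 30 mm or more of its length over the robot-side edge (x of copper_coupon in the frame of slab_edge between -0.005 and 0.035 m and z of copper_coupon in the frame of slab_edge between -0.005 and 0.005 m and angle between copper_coupon's own z axis and vertical below 0.1 rad and angle between the x axis of copper_coupon and the x axis of slab_edge, either way round below 0.5 rad), for 0.2 s.
2. the copper strip is gripped and lifted clear of the slab (z of copper_coupon in the frame of slab_edge above 0.012 m and contact force between the fingers and copper_coupon above 1 N), for 0.2 s.
At the end, for the whole second after the job is handed in: The copper strip lies at rest and flat (within 6 degrees) on the balance pan, its centre within 20 mm of the pan's centre; the steel strip is within 15 mm of where it started (horizontal distance between copper_coupon and pan below 0.02 m and z of copper_coupon in the frame of pan between -0.005 and 0.005 m and angle between copper_coupon's own z axis and vertical below 0.1 rad and linear speed of copper_coupon below 0.02 m/s and distance of steel_coupon from where it was at the start of the episode below 0.015 m); the robot touches nothing.
It fails at once if the steel strip is moved by more than 15 mm (distance of steel_coupon from where it was at the start of the episode above 0.015 m).
It fails at once if the copper strip is dropped or slammed on the pan (over 0.6 m/s just above it) (horizontal distance between copper_coupon and pan below 0.05 m and z of copper_coupon in the frame of pan below 0.015 m and linear speed of copper_coupon above 0.6 m/s).
It also fails if it takes over 48 s, if anything falls off the work surface, if the arm or the gripper's body presses on something with over 40 N, if the wrist force passes 120 N, or if a joint passes its speed limit or range.

## Working session

There is one attempt and no reset: what is moved stays moved. The work goes in short steps, Python scripts to look and compute and a tool call to move; the robot and the scene stay as the last step left them, time stands still between calls to the robot, and variables do not carry over. Pictures are saved under pics/ and viewed, about 8 in all and at most 12, crops included, and the job is handed in when it is done.

Besides the shell and the picture viewer there is one more tool, called after ">>>" as a command line: name --argument value ..., lists and objects as JSON in quotes. send_rows: Moves the arm, as the interface text tells. Shift numbers are shares of 500 mm and turn numbers shares of 1.5 rad, none past 1 either way. Its arguments: {"type":"object","properties":{"motion":{"type":"array"},"grip_force":{"type":"number"}},"required":["motion"]}

```bash
mkdir -p pics; ls; python3 - <<'E'
from rig import bot
import cv2, numpy as np
np.set_printoptions(precision=4,suppress=True)
print(bot.state(), bot.grip_point_offset)
ims=[]
for n in ["scene","top","wrist"]:
    r=bot.read_camera(n); cv2.imwrite(f"pics/{n}0.png",r["img"][:,:,::-1])
    print(n,{k:v for k,v in r.items() if k!="img"})
    np.savez(f"pics/{n}0.npz",**r)
E
```

```text
pics
{'clock': 0.0, 'qpos': array([-78.1846,  14.8515,   1.1897,  76.4162,   0.0002,  81.2577]), 'joint_vel': array([ 0.0832, -0.0826,  0.0887, -0.0742, -0.1208,  0.1137]), 'tau': array([ -0.0002, -55.564 ,  34.4528,   0.0137,  -0.0002,  -0.    ]), 'tool_pos': array([ 0.1931, -0.5147,  0.2307]), 'tcp_rot': array([[-0.0003,  0.9363,  0.3512],
       [ 0.0013,  0.3512, -0.9363],
       [-1.    ,  0.0002, -0.0013]]), 'contact_force': array([ 0.3093,  0.5824, -0.8399]), 'torque': array([-0.0092, -0.0404, -0.0325]), 'finger_gap': 0.0853019956520741} 0.0187
scene {'vertical_fov': 57.98517095379338, 'cx': 284.2202932048643, 'cy': 203.48730171311863, 'pose': array([[-0.8876, -0.3367,  0.3143,  0.7298],
       [ 0.4605, -0.6357,  0.6196,  0.4709],
       [-0.0088,  0.6947,  0.7193,  0.6572],
       [ 0.    ,  0.    ,  0.    ,  1.    ]])}
top {'vertical_fov': 51.46048285773342, 'cx': 279.1184945535301, 'cy': 210.05335188185967, 'pose': array([[ 0.0248,  0.9942, -0.1049,  0.3933],
       [-0.9995,  0.0269,  0.019 , -0.002 ],
       [ 0.0217,  0.1044,  0.9943,  1.0433],
       [ 0.    ,  0.    ,  0.    ,  1.    ]])}
wrist {'vertical_fov': 58.36341440741456, 'cx': 275.6041915319788, 'cy': 211.09114121189273, 'pose': array([[ 0.3506,  0.9014,  0.254 ,  0.2569],
       [-0.9365,  0.3381,  0.0927, -0.4911],
       [-0.0023, -0.2704,  0.9627,  0.3736],
       [ 0.    ,  0.    ,  0.    ,  1.    ]])}
```

View pics/top0.png

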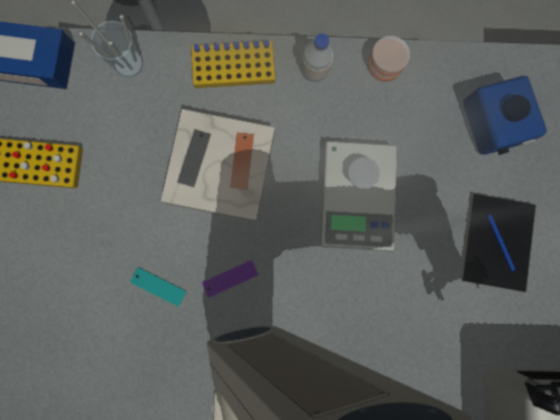

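View pics/scene0.png

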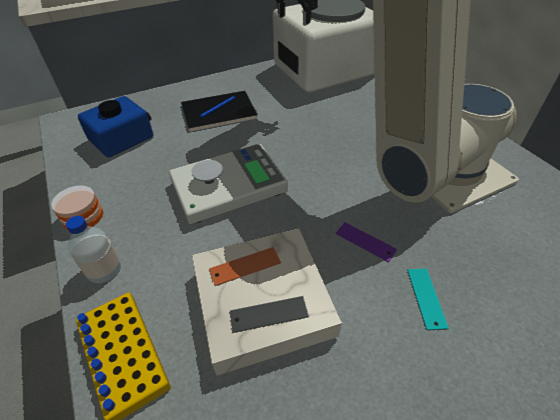

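The top view shows the slab (corners about (180,108), (274,125), (258,218), (163,202)). The copper strip is at (242,160), the steel strip at (194,158) and the pan at (362,172). In the scene view copper is at (245,266) and the pan at (207,172). I'll enlarge crops of both.

```bash
python3 - <<'E'
import cv2
a=cv2.imread("pics/top0.png")[100:260,155:405]; cv2.imwrite("pics/topc.png",cv2.resize(a,None,fx=3.2,fy=3.2,interpolation=cv2.INTER_CUBIC))
b=cv2.imread("pics/scene0.png")[140:380,160:350]; cv2.imwrite("pics/scenec.png",cv2.resize(b,None,fx=2.5,fy=2.5,interpolation=cv2.INTER_CUBIC))
E
```

```text
(no output)
```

View pics/topc.png

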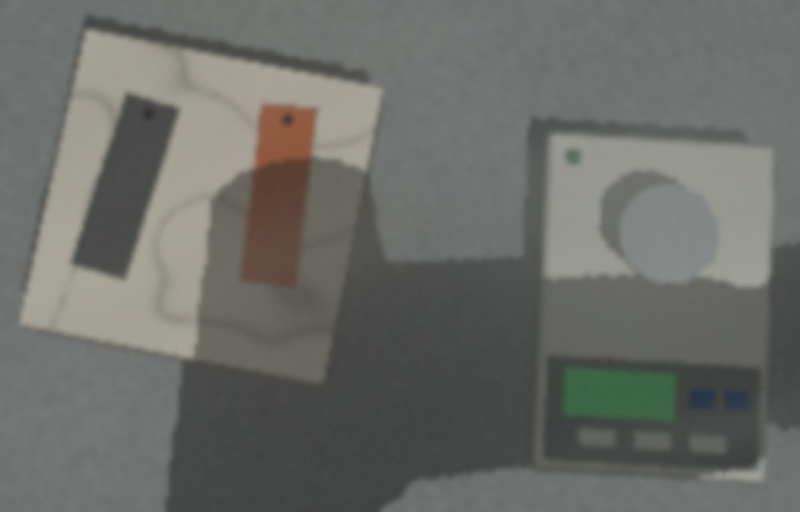

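View pics/scenec.png

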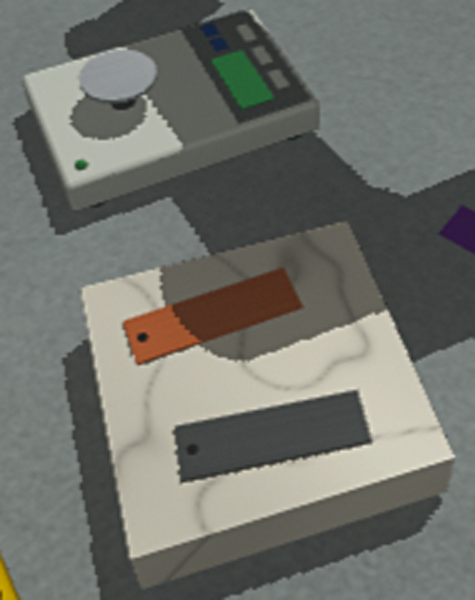

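The top crop shows the slab corners at (85,28), (382,90), (323,383), (21,324). The copper corners are at (262,104), (317,108), (296,287), (241,281), and the pan centre is at (669,233). In the scene crop I matched the same points, with the pan centre at (118,76). Next I triangulate them.

```bash
cat > h.py <<'E'
import numpy as np, cv2
np.set_printoptions(precision=4,suppress=True)
def ray(r,uv):
    uv=np.atleast_2d(np.array(uv,float)); f=210/np.tan(np.radians(float(r["vertical_fov"]))/2)
    d=np.c_[(uv[:,0]-r["cx"])/f,-(uv[:,1]-r["cy"])/f,-np.ones(len(uv))]@r["pose"][:3,:3].T
    return r["pose"][:3,3],d/np.linalg.norm(d,axis=1)[:,None]
def plane(r,uv,z):
    o,d=ray(r,uv); return o+d*((z-o[2])/d[:,2])[:,None]
def tri(rs,uvs):
    out=[]
    for i in range(len(uvs[0])):
        A=0;b=0;L=[]
        for r,uv in zip(rs,uvs):
            o,d=ray(r,uv[i]); P=np.eye(3)-np.outer(d[0],d[0]); A=A+P; b=b+P@o; L.append((P,o))
        p=np.linalg.solve(A,b); out.append(np.r_[p,max(np.linalg.norm(P@(p-o)) for P,o in L)])
    return np.array(out)
def proj(r,p):
    f=210/np.tan(np.radians(float(r["vertical_fov"]))/2)
    c=(np.atleast_2d(p)-r["pose"][:3,3])@r["pose"][:3,:3]
    return np.c_[r["cx"]+f*c[:,0]/-c[:,2],r["cy"]-f*c[:,1]/-c[:,2]]
E
python3 - <<'E'
from h import *
T=dict(np.load("pics/top0.npz"));S=dict(np.load("pics/scene0.npz"))
names="slabFL slabFR slabNR slabNL cFL cFR cNR cNL mark sFL sFR sNR sNL pan".split()
t=np.array([(85,28),(382,90),(323,383),(21,324),(262,104),(317,108),(296,287),(241,281),(287,119),(127,94),(178,108),(125,278),(73,262),(669,233)])
s=np.array([(134,556),(82,288),(350,222),(453,457),(137,364),(123,322),(285,268),(302,304),(142,337),(181,482),(175,427),(358,391),(371,442),(118,76)])
t=(t+.5)/3.2-.5+[155,100]; s=(s+.5)/2.5-.5+[160,140]
p=tri([T,S],[t,s])
for n,q in zip(names,p): print(n,q)
q=p[:,:3]
print("sides",[np.linalg.norm(q[i]-q[j]) for i,j in [(0,1),(1,2),(2,3),(3,0),(4,5),(5,6),(6,7),(7,4)]])
print("topz60",plane(T,t[:9],.062)[:,:2])
print("scz60",plane(S,s[:9],.062)[:,:2])
E
```

```text
slabFL [0.726  0.2114 0.0626 0.0006]
slabFR [ 0.6894 -0.0046  0.0582  0.0008]
slabNR [0.4736 0.0326 0.0578 0.0012]
slabNL [0.5113 0.2468 0.0571 0.0004]
cFL [0.6754 0.0816 0.0609 0.0007]
cFR [0.6728 0.0423 0.0615 0.0001]
cNR [0.5423 0.0531 0.0609 0.    ]
cNL [0.546  0.0917 0.0627 0.0008]
mark [0.6643 0.0631 0.0632 0.0007]
sFL [0.6805 0.1791 0.059  0.0008]
sFR [0.6699 0.1417 0.0623 0.0004]
sNR [0.5451 0.1747 0.0607 0.0003]
sNL [0.5559 0.2122 0.0593 0.0002]
pan [ 0.5858 -0.2095  0.0769  0.    ]
sides [np.float64(0.2190482407691711), np.float64(0.21895109931467918), np.float64(0.21739700579839705), np.float64(0.21769948568770284), np.float64(0.039454089484566406), np.float64(0.13096867655826425), np.float64(0.03875551793885701), np.float64(0.12985643726375948)]
topz60 [[ 0.7267  0.2112]
 [ 0.6875 -0.0042]
 [ 0.4743  0.0318]
 [ 0.5103  0.2458]
 [ 0.6745  0.0818]
 [ 0.6728  0.0422]
 [ 0.5421  0.0531]
 [ 0.5453  0.0922]
 [ 0.664   0.0635]]
scz60 [[ 0.7255  0.2114]
 [ 0.6903 -0.002 ]
 [ 0.4745  0.0365]
 [ 0.5134  0.2484]
 [ 0.6761  0.0819]
 [ 0.6728  0.0427]
 [ 0.5427  0.0539]
 [ 0.5464  0.0907]
 [ 0.6648  0.0619]]
```

Sides, heights and sizes all agree with the text (the slab sides come to about 218 mm and the copper to 130 x 39 mm). Copper's centre is about (0.609, 0.067), 127 mm in from the edge, so it needs a slide of about 105 mm. Next is a helper that converts a goal pose into row units.

```bash
cat > g.py <<'E'
import sys
from h import *
from rig import bot
from scipy.spatial.transform import Rotation as Ro
def goal(p,yaw):  # tool down, tool y at world azimuth yaw
    s=bot.state(); R=s["tcp_rot"]; a=np.radians(yaw)
    y=np.array([np.cos(a),np.sin(a),0]); x=np.array([0,0,-1.]); G=np.c_[x,y,np.cross(x,y)]
    sh=R.T@(np.array(p)-s["tool_pos"])/.5; rv=Ro.from_matrix(R.T@G).as_rotvec()/1.5
    print("t",round(s["clock"],2),"q",s["qpos"],"pos",s["tool_pos"],"F",s["contact_force"],"gap",round(s["finger_gap"],4))
    print("shift",np.round(sh,4),"turn",np.round(rv,4))
if __name__=="__main__": goal([float(v) for v in sys.argv[1:4]],float(sys.argv[4]))
E
python3 g.py 0.624 0.066 0.12 175.4
```

```text
t 0.15 q [-78.1854  14.8427   1.2001  76.4172   0.      81.2555] pos [ 0.1931 -0.5148  0.2308] F [-0.7413 -0.6047  0.3278] gap 0.0856
shift [ 0.2226  1.2148 -0.7847] turn [-1.8017 -0.0001 -0.001 ]
```

>>> send_rows --motion '[[[0.0,0.6,-0.39],[-0.9,0,0],0],[[0.0,0.6,-0.39],[-0.9,0,0],0],[[0.0,0.6,-0.39],[-0.9,0,0],0],[[0.0,0.6,-0.39],[-0.9,0,0],0],[[0.0,0.6,-0.39],[-0.9,0,0],0]]'

```text
clock: 0.65
tool_pos: [0.3421, -0.312, 0.2311]
tcp_rot: [[0.0, 0.441, 0.898], [0.001, 0.898, -0.441], [-1.0, 0.001, -0.0]]
contact_force: [0.6, -0.3, 0.3]
finger_gap: 0.0123
```

```bash
python3 g.py 0.624 0.066 0.12 175.4
```

```text
t 0.65 q [-52.7807   6.3259  -9.6062  74.0912   0.0281  63.3662] pos [ 0.3421 -0.312   0.2311] F [ 0.6321 -0.336   0.3463] gap 0.0123
shift [0.2227 0.9269 0.173 ] turn [-1.2979  0.0003 -0.0004]
```

>>> send_rows --motion '[[[0.05,0.92,0.17],[-1,0,0],0],[[0.05,0.92,0.17],[-1,0,0],0],[[0.05,0.92,0.17],[-1,0,0],0],[[0.05,0.92,0.17],[-1,0,0],0],[[0.05,0.92,0.17],[-1,0,0],0]]'

```text
clock: 1.15
tool_pos: [0.491, -0.1112, 0.2178]
tcp_rot: [[0.0, -0.29, 0.957], [0.0, 0.957, 0.29], [-1.0, 0.0, 0.0]]
contact_force: [0.4, -1.5, 0.7]
finger_gap: 0.0005
```

```bash
python3 g.py 0.624 0.066 0.12 175.4
```

```text
t 1.15 q [-22.3396  10.5223  -6.4312  73.0469   0.0304  50.8031] pos [ 0.491  -0.1112  0.2178] F [ 0.397  -1.4681  0.7412] gap 0.0005
shift [0.1959 0.2619 0.3574] turn [-0.7975  0.0004 -0.0001]
```

>>> send_rows --motion '[[[0.15,0.262,0.357],[-0.797,0,0],0],[[0.15,0.262,0.357],[-0.797,0,0],0],[[0.15,0.262,0.357],[-0.797,0,0],0],[[0.15,0.262,0.357],[-0.797,0,0],0],[[0.15,0.262,0.357],[-0.797,0,0],0]]'

```text
clock: 1.65
tool_pos: [0.6246, 0.0686, 0.1413]
tcp_rot: [[-0.001, -0.865, 0.501], [0.001, 0.501, 0.865], [-1.0, 0.001, 0.0]]
contact_force: [1.3, -0.3, -0.9]
finger_gap: 0.0
```

```bash
python3 g.py 0.624 0.066 0.10 175.4
```

```text
t 1.65 q [-1.397  24.5339  2.5856 68.1175  0.0479 28.6933] pos [0.6246 0.0686 0.1413] F [ 1.261  -0.3025 -0.9149] gap 0.0
shift [ 0.0826 -0.0017 -0.0052] turn [-0.2966  0.0003 -0.0009]
```

>>> send_rows --motion '[[[0.04,-0.0017,-0.0052],[-0.297,0,0],0],[[0.08,-0.0017,-0.0052],[-0.297,0,0],0],[[0.12,-0.0017,-0.0052],[-0.297,0,0],0],[[0.13,-0.0017,-0.0052],[-0.297,0,0],0],[[0.13,-0.0017,-0.0052],[-0.297,0,0],0]]'

```text
clock: 2.15
tool_pos: [0.6235, 0.066, 0.0756]
tcp_rot: [[-0.003, -0.996, 0.084], [0.001, 0.084, 0.996], [-1.0, 0.003, 0.001]]
contact_force: [-0.0, 0.5, 0.3]
finger_gap: 0.0001
```

```bash
python3 g.py 0.624 0.066 0.064 175.4; python3 - <<'E'
from rig import bot
import cv2,numpy as np
r=bot.read_camera("wrist"); np.savez("pics/w1.npz",**r); cv2.imwrite("pics/w1.png",r["img"][:,:,::-1])
E
```

```text
t 2.15 q [-1.6442 26.8882 -3.6193 59.6651  0.0449  3.1737] pos [0.6235 0.066  0.0756] F [-0.0279  0.5003  0.3283] gap 0.0001
shift [ 0.0232 -0.001   0.0001] turn [-0.0025  0.0004 -0.002 ]
```

View pics/w1.png

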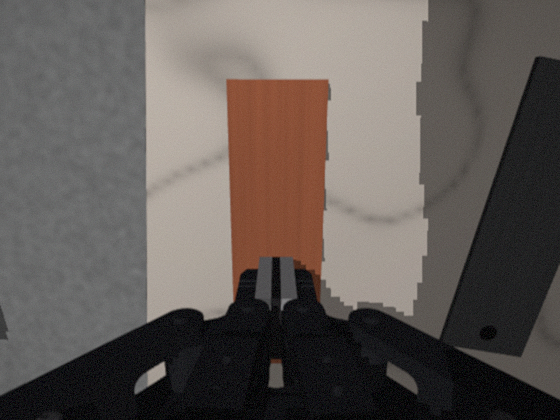

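The wrist view shows the shut fingertips over the middle of the copper strip (near end across (228..328, 80)), with jaw axis and strip square to each other and the steel well clear. I'll press down gently.

>>> send_rows --motion '[[[0.01,0,0],[0,0,0],0],[[0.018,0,0],[0,0,0],0],[[0.022,0,0],[0,0,0],0],[[0.024,0,0],[0,0,0],0],[[0.024,0,0],[0,0,0],0]]'

```text
clock: 2.7
tool_pos: [0.6241, 0.0659, 0.0646]
tcp_rot: [[-0.001, -0.996, 0.084], [0.001, 0.084, 0.996], [-1.0, 0.001, 0.001]]
contact_force: [-0.7, -0.5, -0.2]
finger_gap: 0.0003
```

>>> send_rows --motion '[[[0.002,0,0],[0,0,0],0],[[0.004,0,0],[0,0,0],0],[[0.004,0,0],[0,0,0],0]]'

```text
clock: 3.0
tool_pos: [0.6242, 0.0659, 0.0631]
tcp_rot: [[-0.001, -0.996, 0.084], [0.001, 0.084, 0.996], [-1.0, 0.001, 0.001]]
contact_force: [-0.7, -0.5, 3.5]
finger_gap: 0.0001
```

>>> send_rows --motion '[[[0.003,0,0],[0,0,0],0],[[0.003,0,0],[0,0,0],0]]'

```text
clock: 3.2
tool_pos: [0.6246, 0.0659, 0.063]
tcp_rot: [[0.001, -0.996, 0.084], [0.001, 0.084, 0.996], [-1.0, -0.001, 0.001]]
contact_force: [-1.9, 0.3, 11.1]
finger_gap: -0.0005
```

>>> send_rows --motion '[[[0.003,0.01,0.0008],[0,0,0],0],[[0.003,0.025,0.002],[0,0,0],0],[[0.003,0.04,0.0033],[0,0,0],0],[[0.003,0.055,0.0046],[0,0,0],0],[[0.003,0.06,0.005],[0,0,0],0]]'

```text
clock: 3.7
tool_pos: [0.596, 0.0709, 0.0631]
tcp_rot: [[0.005, -0.996, 0.084], [0.0, 0.084, 0.996], [-1.0, -0.005, 0.001]]
contact_force: [1.8, -0.0, 8.6]
finger_gap: 0.0003
```

```bash
python3 - <<'E'
from h import *
from rig import bot
r=bot.read_camera("wrist"); np.savez("pics/w2.npz",**r); cv2.imwrite("pics/w2.png",r["img"][:,:,::-1])
w1=dict(np.load("pics/w1.npz"))
for q in (w1,r):
    h=cv2.cvtColor(q["img"],cv2.COLOR_RGB2HSV); m=((h[:,:,0]<14)&(h[:,:,1]>110)&(h[:,:,2]>60)).astype(np.uint8)
    m[250:]=0; c=max(cv2.findContours(m,0,2)[0],key=cv2.contourArea); b=c.reshape(-1,2)
    top=b[b[:,1]<b[:,1].min()+3]; uv=[(top[:,0].min(),top[:,1].mean()),(top[:,0].max(),top[:,1].mean())]
    print(uv, plane(q,uv,.063))
print(bot.state()["contact_force"],bot.state()["tool_pos"])
E
```

```text
[(np.int32(227), np.float64(80.0)), (np.int32(327), np.float64(80.0))] [[0.5434 0.0534 0.063 ]
 [0.5467 0.0925 0.063 ]]
[(np.int32(222), np.float64(75.575)), (np.int32(332), np.float64(75.575))] [[0.5152 0.0583 0.063 ]
 [0.5185 0.0975 0.063 ]]
[-1.2594  0.5043  8.8986] [0.5958 0.071  0.0631]
```

The strip follows the tool without slip: both moved 28 mm. About 77 mm remains.

>>> send_rows --motion '[[[0.0035,0.02,0.0016],[0,0,0],0],[[0.0035,0.042,0.0035],[0,0,0],0],[[0.0035,0.066,0.0055],[0,0,0],0],[[0.0035,0.085,0.007],[0,0,0],0],[[0.0035,0.09,0.0075],[0,0,0],0]]'

```text
clock: 4.25
tool_pos: [0.5526, 0.0786, 0.0631]
tcp_rot: [[0.01, -0.996, 0.084], [0.0, 0.084, 0.996], [-1.0, -0.01, 0.001]]
contact_force: [2.5, -0.2, 11.0]
finger_gap: -0.0
```

```bash
cat > near.py <<'E'
from h import *
from rig import bot
import sys
r=bot.read_camera("wrist"); n=sys.argv[1]; np.savez(f"pics/{n}.npz",**r); cv2.imwrite(f"pics/{n}.png",r["img"][:,:,::-1])
h=cv2.cvtColor(r["img"],cv2.COLOR_RGB2HSV); m=((h[:,:,0]<14)&(h[:,:,1]>110)&(h[:,:,2]>60)).astype(np.uint8)
m[250:]=0; c=max(cv2.findContours(m,0,2)[0],key=cv2.contourArea); b=c.reshape(-1,2)
top=b[b[:,1]<b[:,1].min()+3]; uv=[(top[:,0].min(),top[:,1].mean()),(top[:,0].max(),top[:,1].mean())]
p=plane(r,uv,.063); mid=p.mean(0); d=p[1]-p[0]; s=np.array([d[1],-d[0]])/np.hypot(*d[:2])
c=mid[:2]+.065*s; e=np.array([.4925,.1397]); u=np.array([.986,-.166])
print(uv,p,"centre",c,"ang",np.degrees(np.arctan2(s[1],s[0])),"slab x",(c-e)@u)
st=bot.state(); print(st["contact_force"],st["tool_pos"],st["clock"])
E
python3 near.py w3
```

```text
[(np.int32(222), np.float64(75.5)), (np.int32(332), np.float64(75.5))] [[0.4718 0.066  0.063 ]
 [0.4751 0.1051 0.063 ]] centre [0.5382 0.08  ] ang -4.851565611073947 slab x 0.05500374487557303
[-0.9254  0.2325 13.0237] [0.5525 0.0786 0.063 ] 4.3
```

>>> send_rows --motion '[[[0.003,0.018,0.0015],[0,0,0],0],[[0.003,0.038,0.0032],[0,0,0],0],[[0.003,0.056,0.0047],[0,0,0],0],[[0.003,0.067,0.0056],[0,0,0],0],[[0.003,0.067,0.0056],[0,0,0],0]]'

```text
clock: 4.8
tool_pos: [0.5204, 0.0843, 0.063]
tcp_rot: [[0.014, -0.996, 0.084], [0.0, 0.084, 0.996], [-1.0, -0.014, 0.001]]
contact_force: [-1.8, -0.6, 15.0]
finger_gap: 0.0001
```

```bash
python3 near.py w4
```

```text
[(np.int32(222), np.float64(75.33333333333333)), (np.int32(333), np.float64(75.33333333333333))] [[0.4396 0.0718 0.063 ]
 [0.4429 0.1111 0.063 ]] centre [0.506  0.0859] ang -4.843755348341233 slab x 0.02226109238076313
[-1.821   0.2988 15.3284] [0.5204 0.0843 0.063 ] 4.85
```

View pics/w4.png

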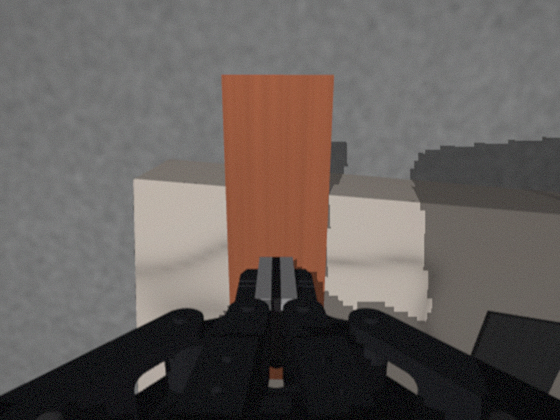

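The copper strip overhangs the edge: its end is at row 75 and the slab edge at about row 185, with the steel (530,350) untouched. Slab x is about 0.022, an overhang of about 43 mm. I'll lift straight off and look again without contact.

>>> send_rows --motion '[[[-0.01,0,0],[0,0,0],0],[[-0.05,0,0],[0,0,0],0],[[-0.11,0,0],[0,0,0],0.65],[[-0.13,0,0],[0,0,0],0.65],[[-0.13,0,0],[0,0,0],0.65]]'

```text
clock: 5.35
tool_pos: [0.5203, 0.0843, 0.1293]
tcp_rot: [[0.017, -0.996, 0.084], [0.0, 0.084, 0.996], [-1.0, -0.016, 0.002]]
contact_force: [0.0, -0.6, 0.1]
finger_gap: 0.0434
```

```bash
python3 near.py w5; python3 g.py 0.459 0.090 0.11 175.1; python3 - <<'E'
from h import *
q=dict(np.load("pics/w4.npz")); print("edge",plane(q,[(134,179),(226,185),(330,189),(420,194)],.060))
E
```

```text
[(np.int32(239), np.float64(83.0)), (np.int32(314), np.float64(83.0))] [[0.4397 0.0718 0.063 ]
 [0.443  0.111  0.063 ]] centre [0.5061 0.0859] ang -4.8461106469804145 slab x 0.022335636238547642
[-0.9251 -0.2823  0.3622] [0.5197 0.0843 0.128 ] 5.4
t 5.4 q [  0.0611  15.0115 -14.0449  60.1106   0.0215   4.8835] pos [0.5197 0.0843 0.128 ] F [-0.9251 -0.2823  0.3622] gap 0.0509
shift [0.0343 0.1224 0.0012] turn [0.0009 0.0011 0.0096]
edge [[0.4745 0.0323 0.06  ]
 [0.4799 0.0679 0.06  ]
 [0.485  0.1086 0.06  ]
 [0.4901 0.1442 0.06  ]]
```

>>> send_rows --motion '[[[0.0,0.08,0.001],[0,0,0.0096],0.68],[[0.0,0.122,0.0012],[0,0,0.0096],0.68],[[0.03,0.122,0.0012],[0,0,0.0096],0.68],[[0.034,0.122,0.0012],[0,0,0.0096],0.68],[[0.034,0.122,0.0012],[0,0,0.0096],0.68]]'

```text
clock: 5.9
tool_pos: [0.4588, 0.0899, 0.1092]
tcp_rot: [[-0.002, -0.996, 0.084], [0.002, 0.084, 0.996], [-1.0, 0.002, 0.001]]
contact_force: [-0.5, 0.4, 0.9]
finger_gap: 0.058
```

```bash
python3 g.py 0.459 0.090 0.043 175.1
```

```text
t 5.9 q [  0.7335  11.076  -22.4729  56.5581   0.0899   5.5614] pos [0.4588 0.0899 0.1092] F [-0.4718  0.3868  0.9414] gap 0.058
shift [ 0.1323 -0.0007 -0.    ] turn [ 0.0008  0.0009 -0.0013]
```

>>> send_rows --motion '[[[0.03,0,0],[0,0,0],0.68],[[0.07,0,0],[0,0,0],0.68],[[0.11,0,0],[0,0,0],0.68],[[0.132,0,0],[0,0,0],0.68],[[0.132,0,0],[0,0,0],0.68]]'

```text
clock: 6.4
tool_pos: [0.4581, 0.09, 0.042]
tcp_rot: [[-0.005, -0.996, 0.084], [0.002, 0.084, 0.996], [-1.0, 0.005, 0.001]]
contact_force: [-0.6, 0.5, 0.2]
finger_gap: 0.0581
```

```bash
python3 g.py 0.459 0.090 0.043 175.1
```

```text
t 6.4 q [  0.74    15.0986 -28.5193  46.6431   0.0907   5.5733] pos [0.4581 0.09   0.042 ] F [-0.617   0.5463  0.1539] gap 0.0581
shift [-0.002  -0.0018  0.0002] turn [ 0.0008  0.0008 -0.0031]
```

>>> send_rows --grip_force 60 --motion '[[[-0.002,0,0],[0,0,-0.003],0.5],[[-0.002,0,0],[0,0,-0.003],0.4],[[-0.002,0,0],[0,0,-0.003],0.3],[[-0.002,0,0],[0,0,-0.003],0.3],[[-0.002,0,0],[0,0,-0.003],0.3]]'

```text
clock: 6.9
tool_pos: [0.4586, 0.09, 0.0435]
tcp_rot: [[0.001, -0.996, 0.084], [0.001, 0.084, 0.996], [-1.0, -0.001, 0.001]]
contact_force: [0.8, -0.1, 3.8]
finger_gap: 0.038
```

```bash
python3 g.py 0.459 0.090 0.083 175.1
```

```text
t 6.9 q [  0.7532  14.841  -28.6152  46.4701   0.0653   5.5889] pos [0.4586 0.09   0.0435] F [ 0.8092 -0.1022  3.8124] gap 0.038
shift [-0.0789 -0.0009  0.0002] turn [0.0007 0.0008 0.0008]
```

>>> send_rows --motion '[[[0,0,0],[0,0,0],0],[[-0.01,0,0],[0,0,0],0],[[-0.03,0,0],[0,0,0],0],[[-0.05,0,0],[0,0,0],0],[[-0.05,0,0],[0,0,0],0]]'

```text
clock: 7.4
tool_pos: [0.4595, 0.09, 0.0702]
tcp_rot: [[0.004, -0.996, 0.084], [0.001, 0.084, 0.996], [-1.0, -0.004, 0.001]]
contact_force: [-0.6, -0.1, -0.4]
finger_gap: 0.0377
```

```bash
python3 - <<'E'
from h import *
from rig import bot
s=bot.state(); print(s["clock"],s["tool_pos"],s["finger_gap"],s["contact_force"])
a=bot.read_camera("scene");b=bot.read_camera("wrist")
cv2.imwrite("pics/lift.png",np.hstack([cv2.resize(a["img"][180:400,150:430],None,fx=1.4,fy=1.4),cv2.resize(b["img"],(392,308))])[:,:,::-1])
E
```

```text
7.4 [0.4595 0.09   0.0702] 0.037667471535465534 [-0.6203 -0.0661 -0.3826]
```

View pics/lift.png

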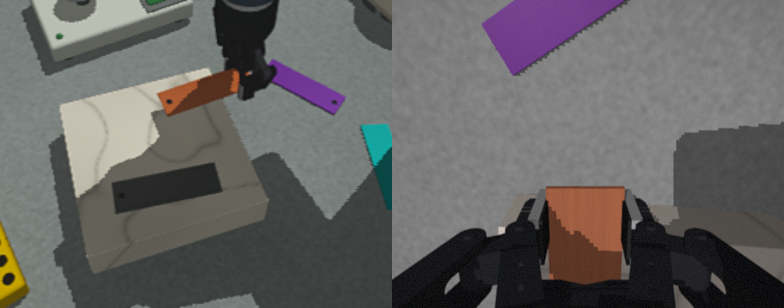

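The strip is held and clear of the slab; the scene half shows it off the stone, and the steel hasn't moved. I'll raise it and carry it to the pan.

>>> send_rows --motion '[[[-0.04,0,0],[0,0,0],0],[[-0.09,0,0],[0,0,0],0],[[-0.13,0,0],[0,0,0],0],[[-0.14,0,0],[0,0,0],0],[[-0.14,0,0],[0,0,0],0]]'

```text
clock: 8.0
tool_pos: [0.4588, 0.0899, 0.1389]
tcp_rot: [[0.003, -0.996, 0.084], [0.001, 0.084, 0.996], [-1.0, -0.003, 0.001]]
contact_force: [-0.1, -0.9, -0.7]
finger_gap: 0.0373
```

```bash
python3 g.py 0.5386 -0.2054 0.14 175.1;  python3 - <<'E'
from h import *
T=dict(np.load("pics/top0.npz"));S=dict(np.load("pics/scene0.npz"))
print(plane(T,[[669.5/3.2-.5+155,233.5/3.2-.5+100]],.08),plane(S,[[118.5/2.5-.5+160,76.5/2.5-.5+140]],.08))
E
```

```text
t 8.0 q [  0.742    9.5128 -19.6944  60.6191   0.063    5.5767] pos [0.4588 0.0899 0.1389] F [-0.0896 -0.902  -0.7293] gap 0.0373
shift [-0.0023 -0.2088 -0.575 ] turn [0.0008 0.0009 0.0019]
[[ 0.5852 -0.2089  0.08  ]] [[ 0.5866 -0.2058  0.08  ]]
```

>>> send_rows --motion '[[[0,-0.02,-0.06],[0,0,0],0],[[0,-0.05,-0.14],[0,0,0],0],[[0,-0.08,-0.22],[0,0,0],0],[[0,-0.11,-0.3],[0,0,0],0],[[0,-0.13,-0.36],[0,0,0],0]]'

```text
clock: 8.5
tool_pos: [0.5083, -0.0971, 0.1372]
tcp_rot: [[0.001, -0.996, 0.085], [0.002, 0.085, 0.996], [-1.0, -0.001, 0.002]]
contact_force: [1.6, -0.3, -0.6]
finger_gap: 0.0377
```

```bash
python3 g.py 0.5386 -0.204 0.14 175.1
```

```text
t 8.5 q [-20.1754  14.3119 -13.5799  62.072    0.1091 -15.288 ] pos [ 0.5083 -0.0971  0.1372] F [ 1.5866 -0.3174 -0.62  ] gap 0.0377
shift [-0.0059 -0.0785 -0.2078] turn [0.0001 0.0011 0.0007]
```

>>> send_rows --motion '[[[-0.005,-0.025,-0.07],[0,0,0],0],[[-0.005,-0.05,-0.135],[0,0,0],0],[[-0.005,-0.07,-0.185],[0,0,0],0],[[-0.005,-0.078,-0.207],[0,0,0],0],[[-0.005,-0.078,-0.207],[0,0,0],0]]'

```text
clock: 9.0
tool_pos: [0.538, -0.2045, 0.1379]
tcp_rot: [[-0.001, -0.996, 0.087], [0.003, 0.087, 0.996], [-1.0, 0.001, 0.003]]
contact_force: [-0.4, -0.0, -0.2]
finger_gap: 0.0375
```

```bash
python3 g.py 0.5386 -0.204 0.14 175.1; python3 - <<'E'
from h import *
from rig import bot
a=bot.read_camera("scene");b=bot.read_camera("top")
np.savez("pics/s6.npz",**a);np.savez("pics/t6.npz",**b)
cv2.imwrite("pics/pan6.png",np.hstack([cv2.resize(a["img"][80:230,140:290],None,fx=2.6,fy=2.6,interpolation=2),cv2.resize(b["img"][120:270,290:440],None,fx=2.6,fy=2.6,interpolation=2)])[:,:,::-1])
E
```

```text
t 9.0 q [-29.2169  19.7302  -5.547   64.8355   0.1105 -24.2299] pos [ 0.538  -0.2045  0.1379] F [-0.3992 -0.0208 -0.2122] gap 0.0375
shift [-0.0043 -0.0011  0.001 ] turn [-0.001   0.0017 -0.0007]
```

View pics/pan6.png

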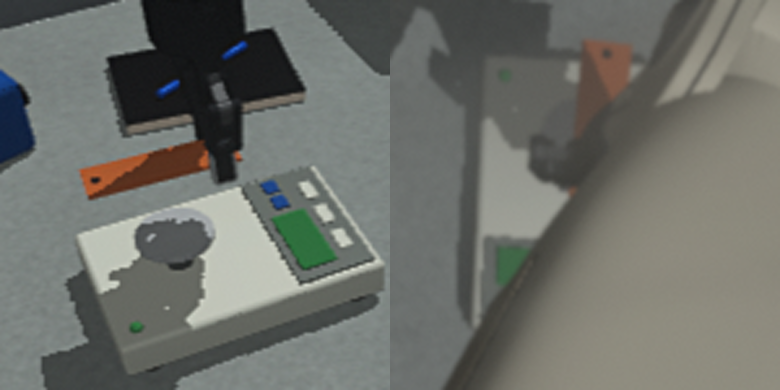

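```bash
python3 - <<'E'
from h import *
T=dict(np.load("pics/t6.npz"));S=dict(np.load("pics/s6.npz"))
s=(np.array([(90,198),(80,171),(95,181)])+.5)/2.6-.5+[140,80]
t=(np.array([(583-390,40),(633-390,44),(607-390,53)])+.5)/2.6-.5+[290,120]
p=tri([T,S],[t,s]); print(p)
# near end, visible corner in scene (240,157): +y near lower corner
o=(np.array([(240,157)])+.5)/2.6-.5+[140,80]; 
for z in (.145,.155,.16): print(z,plane(S,o,z))
print("pan scene", plane(S,(np.array([(175,237)])+.5)/2.6-.5+[140,80],.08))
E
```

```text
[[ 0.6503 -0.193   0.1552  0.0005]
 [ 0.6479 -0.2335  0.1545  0.    ]
 [ 0.6403 -0.2125  0.1554  0.0007]]
0.145 [[ 0.5185 -0.2009  0.145 ]]
0.155 [[ 0.5226 -0.1878  0.155 ]]
0.16 [[ 0.5247 -0.1812  0.16  ]]
pan scene [[ 0.5872 -0.2032  0.08  ]]
```

The strip is level: its far end is at z 0.155 and the grip is consistent with that to about 1°. Its centre, about (0.584, -0.208), is over the pan at (0.586, -0.208). Lowering now.

>>> send_rows --motion '[[[0.02,-0.003,0],[0,0,0],0],[[0.05,-0.003,0],[0,0,0],0],[[0.08,-0.003,0],[0,0,0],0],[[0.11,-0.003,0],[0,0,0],0],[[0.124,-0.003,0],[0,0,0],0]]'

```text
clock: 9.6
tool_pos: [0.5384, -0.2009, 0.075]
tcp_rot: [[-0.002, -0.996, 0.084], [0.004, 0.084, 0.996], [-1.0, 0.003, 0.004]]
contact_force: [-0.8, 0.4, -0.7]
finger_gap: 0.0375
```

>>> send_rows --motion '[[[0.0,0,0],[0,0,0],0],[[0.0,0,0],[0,0,0],0]]'

```text
clock: 9.8
tool_pos: [0.5383, -0.2003, 0.0751]
tcp_rot: [[-0.002, -0.997, 0.083], [0.004, 0.083, 0.997], [-1.0, 0.003, 0.004]]
contact_force: [-0.1, -0.2, -1.1]
finger_gap: 0.0382
```

```bash
python3 g.py 0.5395 -0.204 0.067 175.1
```

```text
t 9.8 q [-28.8507  22.3291 -11.4113  56.4981   0.1415 -24.0873] pos [ 0.5383 -0.2003  0.0751] F [-0.0621 -0.2004 -1.0689] gap 0.0382
shift [ 0.0161 -0.0031 -0.0073] turn [ 0.0016  0.0026 -0.0019]
```

>>> send_rows --motion '[[[0.0,-0.0031,-0.0073],[0.0016,0.0026,-0.0019],0],[[0.004,-0.0031,-0.0073],[0.0016,0.0026,-0.0019],0],[[0.01,-0.0031,-0.0073],[0.0016,0.0026,-0.0019],0],[[0.014,-0.0031,-0.0073],[0.0016,0.0026,-0.0019],0],[[0.014,-0.0031,-0.0073],[0.0016,0.0026,-0.0019],0]]'

```text
clock: 10.3
tool_pos: [0.5393, -0.2039, 0.0676]
tcp_rot: [[-0.001, -0.996, 0.085], [0.0, 0.085, 0.996], [-1.0, 0.001, 0.0]]
contact_force: [0.2, 0.3, -1.2]
finger_gap: 0.0376
```

```bash
python3 g.py 0.5395 -0.204 0.064 175.1
```

```text
t 10.3 q [-29.0524  22.7757 -11.9025  55.3587   0.0045 -24.1501] pos [ 0.5393 -0.2039  0.0676] F [ 0.2169  0.3345 -1.1729] gap 0.0376
shift [ 0.0073 -0.0005 -0.0001] turn [-0.      0.0002 -0.0004]
```

Now small steps down until contact.

>>> send_rows --motion '[[[0.001,0,0],[0,0,0],0],[[0.002,0,0],[0,0,0],0],[[0.003,0,0],[0,0,0],0],[[0.003,0,0],[0,0,0],0]]'

```text
clock: 10.7
tool_pos: [0.5393, -0.2039, 0.0661]
tcp_rot: [[-0.001, -0.996, 0.086], [0.0, 0.086, 0.996], [-1.0, 0.001, 0.0]]
contact_force: [-0.5, -0.2, -0.5]
finger_gap: 0.0376
```

>>> send_rows --motion '[[[0.001,0,0],[0,0,0],0],[[0.002,0,0],[0,0,0],0],[[0.003,0,0],[0,0,0],0],[[0.003,0,0],[0,0,0],0]]'

```text
clock: 11.1
tool_pos: [0.5393, -0.2039, 0.0646]
tcp_rot: [[-0.001, -0.996, 0.085], [0.0, 0.085, 0.996], [-1.0, 0.001, 0.0]]
contact_force: [0.5, 0.8, -1.3]
finger_gap: 0.0381
```

>>> send_rows --motion '[[[0.001,0,0],[0,0,0],0],[[0.002,0,0],[0,0,0],0],[[0.003,0,0],[0,0,0],0],[[0.003,0,0],[0,0,0],0]]'

```text
clock: 11.5
tool_pos: [0.5394, -0.2039, 0.0637]
tcp_rot: [[0.0, -0.996, 0.085], [0.0, 0.085, 0.996], [-1.0, -0.0, 0.0]]
contact_force: [-3.0, 0.3, 5.1]
finger_gap: 0.0377
```

Contact with the pan at about 5 N, TCP at 0.0637 as predicted. Releasing.

>>> send_rows --motion '[[[0,0,0],[0,0,0],0.48],[[0,0,0],[0,0,0],0.55],[[0,0,0],[0,0,0],0.62],[[0,0,0],[0,0,0],0.68],[[0,0,0],[0,0,0],0.68]]'

```text
clock: 12.0
tool_pos: [0.5393, -0.2039, 0.0636]
tcp_rot: [[-0.0, -0.996, 0.085], [0.0, 0.085, 0.996], [-1.0, 0.0, 0.0]]
contact_force: [-0.0, -0.2, -0.5]
finger_gap: 0.0582
```

```bash
python3 near.py w7; python3 - <<'E'
from h import *
from rig import bot
a=bot.read_camera("scene");b=bot.read_camera("wrist")
cv2.imwrite("pics/rel.png",np.hstack([cv2.resize(a["img"][80:230,140:290],None,fx=2.1,fy=2.1,interpolation=2),cv2.resize(b["img"],(420,315))])[:,:,::-1])
E
```

```text
Traceback (most recent call last):
  File "near.py", line 6, in <module>
    m[250:]=0; c=max(cv2.findContours(m,0,2)[0],key=cv2.contourArea); b=c.reshape(-1,2)
                 ~~~^^^^^^^^^^^^^^^^^^^^^^^^^^^^^^^^^^^^^^^^^^^^^^^^
ValueError: max() iterable argument is empty
```

View pics/rel.png

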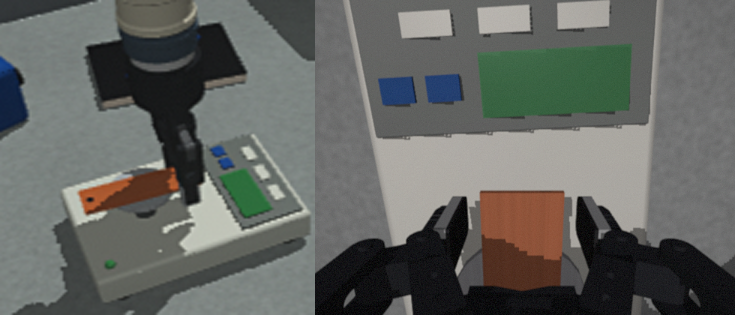

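Released: the strip lies on the pan with both fingers clear of its edges. Retreating straight up, then back.

>>> send_rows --motion '[[[-0.03,0,0],[0,0,0],0.68],[[-0.09,0,0],[0,0,0],0.68],[[-0.18,0,0],[0,0,0],0.68],[[-0.26,0,0],[0,0,0],0.68],[[-0.3,0,0],[0,0,0],0.68]]'

```text
clock: 12.65
tool_pos: [0.5401, -0.2043, 0.2175]
tcp_rot: [[0.004, -0.996, 0.085], [-0.002, 0.085, 0.996], [-1.0, -0.004, -0.002]]
contact_force: [-0.5, 0.0, -0.6]
finger_gap: 0.0584
```

>>> send_rows --motion '[[[0,0.05,-0.08],[0,0,0],0.68],[[0,0.1,-0.16],[0,0,0],0.68],[[0,0.15,-0.24],[0,0,0],0.68],[[0,0.18,-0.3],[0,0,0],0.68],[[0,0.18,-0.3],[0,0,0],0.68]]'

```text
clock: 13.15
tool_pos: [0.4355, -0.3492, 0.2172]
tcp_rot: [[0.003, -0.996, 0.09], [-0.003, 0.09, 0.996], [-1.0, -0.004, -0.003]]
contact_force: [0.8, -0.0, -0.6]
finger_gap: 0.058
```

```bash
python3 - <<'E'
from h import *
from rig import bot
a=bot.read_camera("scene");b=bot.read_camera("top"); s=bot.state()
np.savez("pics/s8.npz",**a);np.savez("pics/t8.npz",**b); print(s["clock"],s["tool_pos"],s["contact_force"],np.abs(s["joint_vel"]).max())
cv2.imwrite("pics/fin.png",np.hstack([cv2.resize(a["img"][130:230,150:300],None,fx=2.6,fy=2.6,interpolation=2),cv2.resize(b["img"][130:230,290:440],None,fx=2.6,fy=2.6,interpolation=2)])[:,:,::-1])
B0=np.load("pics/top0.npz")["img"]
h=lambda im:((cv2.cvtColor(im,cv2.COLOR_RGB2GRAY)[125:195,172:215])<55).astype(np.uint8)
for im in (B0,b["img"]):
    m=cv2.moments(h(im),True); print("steel",m["m10"]/m["m00"],m["m01"]/m["m00"],m["m00"])
E
```

```text
13.25 [ 0.4371 -0.3466  0.2173] [ 0.5036 -0.0558  0.6708] 1.9726130929863306
steel 29.0 10.0 1.0
steel 20.050078247261347 35.79499217527387 639.0
```

View pics/fin.png

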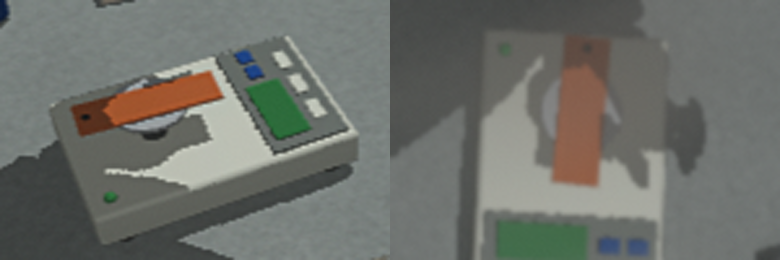

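The strip lies across the pan centre in both views (top half: corners (566,36), (610,38), (598,187), (553,183)). A final numeric check:

```bash
python3 - <<'E'
from h import *
T=dict(np.load("pics/t8.npz"));S=dict(np.load("pics/s8.npz"))
t=(np.array([(176,36),(220,38),(208,187),(163,183)])+.5)/2.6-.5+[290,130]
s=(np.array([(78,136),(70,107),(214,72),(223,95)])+.5)/2.6-.5+[150,130]
p=tri([T,S],[t,s]); print(p,"centre",p.mean(0)[:3], "off", p.mean(0)[:2]-[.586,-.2075])
for f in ("top0","t8"):
    h=np.load(f"pics/{f}.npz")["img"]; g=cv2.cvtColor(h,cv2.COLOR_RGB2GRAY)[120:200,170:222]
    th,m=cv2.threshold(g,0,1,cv2.THRESH_BINARY_INV+cv2.THRESH_OTSU); n,l,st,c=cv2.connectedComponentsWithStats(m)
    i=1+st[1:,4].argmax(); print(f,th,st[i],c[i])
E
```

```text
[[ 0.653  -0.1949  0.0798  0.0016]
 [ 0.65   -0.2319  0.0835  0.0002]
 [ 0.5185 -0.222   0.0803  0.001 ]
 [ 0.5226 -0.1838  0.0825  0.0013]] centre [ 0.586  -0.2082  0.0815] off [-0.     -0.0007]
top0 121.0 [   7    9   34   58 1003] [23.6341 37.6012]
t8 121.0 [   0    0   52   80 3329] [24.2337 46.7561]
```

```bash
python3 - <<'E'
from h import *
from rig import bot
a=bot.read_camera("scene")["img"]; z=np.load("pics/scene0.npz")["img"]
for im in (z,a):
    g=cv2.GaussianBlur(cv2.cvtColor(im,cv2.COLOR_RGB2GRAY),(3,3),0)[285:345,220:320]
    for th in (55,65,75):
        n,l,st,c=cv2.connectedComponentsWithStats((g<th).astype(np.uint8)); i=1+st[1:,4].argmax(); print(th,st[i],c[i])
s=bot.state(); print(s["clock"],np.abs(s["joint_vel"]).max(),s["contact_force"])
bot.close_job()
E
```

```text
55 [15 33  4  4 15] [16.4 34.4]
65 [14 32  6  6 28] [16.3929 34.1786]
75 [  11   13   76   34 1497] [47.4142 29.183 ]
55 [  14   12   74   34 1503] [50.0945 28.3493]
65 [  13   11   76   35 1591] [49.8246 28.4802]
75 [  11   11   78   36 1706] [48.8757 28.6424]
13.3 1.3486135233916277 [ 0.5779  0.2256 -0.0118]
the job is handed in; nothing more can be done
```

The copper strip is on the balance pan and the job is handed in at 13.3 s of the 48 s allowed; the hand-in reports no verdict.

I pressed the shut fingertips on the copper strip at about 9–15 N and slid it about 105 mm towards the robot. Its centre ended 22 mm in from the edge, with about 42 mm overhanging. I gripped that end at 60 N, lifted it level, lowered it onto the pan until I felt about 5 N, released it and backed off.

- **Copper on the pan:** measured from two cameras, its centre is within about 1 mm of the pan's centre. Its corners stand at z 0.080–0.084, which is flat within measuring error.
- **Steel strip:** it looks unmoved. Its outline in the scene camera has the same left edge and matches to within about 2 pixels before and after.
- **Robot:** clear of everything at hand-in; the force reading was about 0.6 N, noise level.
- **Checks that failed or disagreed:**
  - The top-view check of the steel strip was spoiled by the arm's shadow, so I used the scene camera instead.
  - The wrist-camera check just after release found no copper in its search area, so I judged the release from the pictures.
  - The pan's height triangulated at 77 mm against the stated 80 mm. Contact came where 80 mm predicted.

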